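Seat a reference probe on the bottom of a dry-block well and set its stop collar

ROBOT

A 7-joint arm with a two-finger parallel gripper is mounted at the origin on a cart in front of the work surface, level with it; the furniture and walls round the work are solid. World frame = base frame: x ahead of the robot, y to its left, z up, the work surface at z = 0. Lengths are in m, angles in rad, forces in N, time in s.
With the tool pointing down it reaches from about 0.425 to 1.025 m from the base axis. Payload 9.4 kg.
Tool frame: the origin (TCP) lies midway between the tips of the shut fingers; the grasp point (between the pads) lies bot.tcp_to_grasp behind it (bot.tcp_to_grasp is the distance from the TCP to the grasp point, in m); x points along the fingers, y is the direction in which the jaws open and shut, and the axes are right-handed (so a half turn about x gives the same grasp; the last joint's range is limited). The gripper opens to 85 mm and grips with 20 to 120 N. Pads are 22 mm wide; open, the fingers measure 114 mm over their backs; the gripper's body (76 mm by 85 mm) begins 54 mm behind the grasp point. The pads swing forward as they close: fully open they stand 13 mm farther back than shut.
Start: joints at [1.167, 0.599, -0.003, 1.599, 0.002, 0.943, -0.08], TCP at [0.233, -0.687, 0.231] pointing down, gripper open.
Joint ranges: [-2.57, 2.57], [-0.35, 1.97], [-1.29, 1.29], [0.11, 2.56], [-1.05, 4.19], [0.11, 1.86], [-2.63, 2.63]. Speed limits (rad/s): [2.22, 2.22, 3.01, 3.01, 3.14, 3.14, 3.14].

INTERFACE

Orientations are given as a unit quaternion [w, x, y, z].
In Python, from plant import bot gives the robot as it stands.
- The arm moves only by the shell command python3 -m inch 'ROWS' [OPENING] [FORCE]. ROWS is JSON, a list that holds one entry, the list of rows, each a list of 4 numbers: the shift along the tool's x, y, z in mm, then the turn about the tool's x in degrees. In form: [[[dx, dy, dz, twist], ...]]. A call has 1 to 10 rows; each row shifts and turns the commanded pose from where the row before left it, along the tool's axes as they then stand; what a row does not reach is not made up. A row lasts 1/8 s, in which the tool goes at most 62.5 mm and 10.7 degrees, less where a joint would pass 70% of its speed; a pose out of reach is approached as far as the arm can. A call with a gripper value outside its range is refused whole. OPENING is the opening, from 0 (shut) to 1 (fully open), set as the call begins (- or left out, the last holds). The fingers move at their own pace and stop on an object; FORCE is the grip in N (left out, the last holds). Time passes only in rows, so rows that do not move let the fingers close. It gives the time, the measured TCP pose, the force and the opening at its end, in the units of the state.
- bot.state(): the state, without advancing time (a new reading comes with each control period).
- bot.snapshot(name): name is "scene" or "top"; returns a dict with "pixels" (480x640x3 uint8, red, green, blue), "camera_matrix" (3x3 intrinsics, pixels), "extrinsics" (4x4, takes a point from world to camera coordinates). Camera axes: x right, y down, z forward; pixel columns grow to the right and rows downward; lengths in m; the calibration is good to about 2 mm. A picture is of the moment at which its call begins. There is no depth.
- bot.job_done(): hands the job in, once; it reports no verdict.
The state is a dict: "time": time; "qpos": joint angles; "joint_vel": joint speeds; "effort": joint torques, N m; "ee_pos": TCP position; "ee_rot": TCP orientation; "wrist_force": force on the tool from outside, world axes, zero at the start; "ft_torque": the same for the moment, N m; "width": opening from 0.0 (shut) to 1.0 (fully open).
Only numpy, scipy, OpenCV 4.12 (cv2) and the standard library are available. Lean on these libraries where they do the work, as an engineer would, in place of code of your own. Each camera call takes 0.05 s, during which the arm holds its last target.

TASK

Set up the reference probe in the dry-block heater: take it from its stand by the black handle, lower its stem into the well of the insert that sits in the heater and press gently on (the tip is delicate), the stop collar sliding up the stem, until the tip stands on the bottom of the well, and keep it pressed lightly there for about a second. Leave it standing so, tip on the bottom and stop collar flat on the insert, and do not disturb anything else on the bench.

Things in the scene. Friction and masses are not known exactly. Their poses are not given: they have to be found in the camera images.
- handle (a point): the reference probe's black handle, a cylinder 22 mm across and 42 mm tall on the top end of the stem, axis upright. This point: the centre of the handle. Below it is a round steel stem, 8 mm thick with a round tip, which lies 120 mm below this point. At the start the probe stands on a slotted plate, its stem hanging 10 to 24 mm below the collar: lift it 30 mm or more before moving it sideways
- collar: the probe's stop collar: round steel flange 46 mm across, 8 mm thick, with a bush (18 mm across, to 26 mm above the underside) in which the stem slides. Origin: centre of its underside, z up along the stem. Friction alone, about 4 N, holds it on the stem: it hangs there when the handle is lifted, and stem and collar shift only when pushed against each other harder than that. Whole probe 160 g
- bay (a point): the dry-block heater (white housing 120 mm wide, top 90 mm above the bench, sloping grey control panel in front; does not move). This point: on the upright axis of its round bay, at the height of the top face of the insert in it (96 mm above the bench, 6 mm above the housing)
- insert_a_mouth (a point): round aluminium insert, 60 mm across, 80 mm tall, with one blind well 12 mm across (mouth widened to 15 mm) in the middle of its flat top. This point: centre of the well's mouth, level with the top face, z up. Three inserts look alike but their wells differ in depth (30 to 60 mm, not told): one sits in the heater (at point bay), two are spares in a tray at the back
- insert_b_mouth (a point): round aluminium insert, 60 mm across, 80 mm tall, with one blind well 12 mm across (mouth widened to 15 mm) in the middle of its flat top. This point: centre of the well's mouth, level with the top face, z up. Three inserts look alike but their wells differ in depth (30 to 60 mm, not told): one sits in the heater (at point bay), two are spares in a tray at the back
- insert_c_mouth (a point): round aluminium insert, 60 mm across, 80 mm tall, with one blind well 12 mm across (mouth widened to 15 mm) in the middle of its flat top. This point: centre of the well's mouth, level with the top face, z up. Three inserts look alike but their wells differ in depth (30 to 60 mm, not told): one sits in the heater (at point bay), two are spares in a tray at the back
- insert_a_core: the solid lower part of insert a, whose top is the floor of its well; does not move. Origin: under the insert, in the middle of its underside, not at the floor. The sensor in the probe tip is delicate: press it on the floor with less than 12 N
- insert_b_core: the solid lower part of insert b, whose top is the floor of its well; does not move. Origin: under the insert, in the middle of its underside, not at the floor. The sensor in the probe tip is delicate: press it on the floor with less than 12 N
- insert_c_core: the solid lower part of insert c, whose top is the floor of its well; does not move. Origin: under the insert, in the middle of its underside, not at the floor. The sensor in the probe tip is delicate: press it on the floor with less than 12 N
- cup_white: white specimen cup with a lid, 65 mm across, 64 mm tall; bystander; origin under its centre
- reagent_b: white reagent bottle with a blue cap, 48 mm across, 98 mm tall; bystander; origin under its centre
- lab_timer: flat white bench timer, 64 x 64 x 18 mm; bystander; origin under its centre
- forceps: slim forceps lying flat, 130 x 16 x 9 mm; bystander; origin under its centre

How it is judged:
By the outcome, as a careful person would: the job done as asked, in the order asked, and still so for the second after the job is handed in, with the robot touching nothing.
It also fails if it takes over 45 s, if anything falls off the work surface, if the arm or the gripper's body presses on something with over 40 N, if the wrist force passes 120 N, or if a joint passes its speed limit or range.

## Working session

There is one attempt and no reset: what is moved stays moved. The work goes in short steps, Python scripts to look and compute and a shell command to move; the robot and the scene stay as the last step left them, time stands still between calls to the robot, and variables do not carry over. Pictures are saved under pics/ and viewed, and the job is handed in when it is done.

```bash
mkdir -p pics; ls; python3 - <<'E'
from plant import bot
import cv2,numpy as np
s=bot.state();print({k:np.round(v,4).tolist() for k,v in s.items()},bot.tcp_to_grasp)
for n in("scene","top"):
    d=bot.snapshot(n);cv2.imwrite(f"pics/{n}0.png",d["pixels"][:,:,::-1]);print(n,np.round(d["camera_matrix"],2).tolist(),np.round(d["extrinsics"],4).tolist())
    np.savez(f"{n}0.npz",**d)
E
```

```text
pics
{'time': 0.0, 'qpos': [1.1673, 0.6001, -0.0026, 1.6002, 0.0018, 0.9429, -0.0798], 'joint_vel': [0.0007, 0.0008, -0.0016, -0.0006, 0.001, -0.0007, -0.0004], 'effort': [0.0008, -77.6476, 1.5658, -25.8012, 0.0124, 0.0089, -0.0], 'ee_pos': [0.2326, -0.6862, 0.2304], 'ee_rot': [-0.1145, -0.6975, -0.1156, 0.6978], 'wrist_force': [-0.0541, 0.7617, -0.0814], 'ft_torque': [0.0019, 0.0078, -0.0051], 'width': 1.0059} 0.0187
scene [[588.38, 0.0, 315.06], [0.0, 588.38, 242.17], [0.0, 0.0, 1.0]] [[-0.8689, -0.4949, 0.0068, 0.4992], [-0.2854, 0.4897, -0.8239, 0.2895], [0.4043, -0.7178, -0.5667, 1.1049], [0.0, 0.0, 0.0, 1.0]]
top [[520.01, 0.0, 323.38], [0.0, 520.01, 246.94], [0.0, 0.0, 1.0]] [[-0.0092, -1.0, 0.0029, -0.0477], [-0.982, 0.0085, -0.1885, 0.6002], [0.1885, -0.0046, -0.9821, 1.448], [0.0, 0.0, 0.0, 1.0]]
```

View pics/scene0.png

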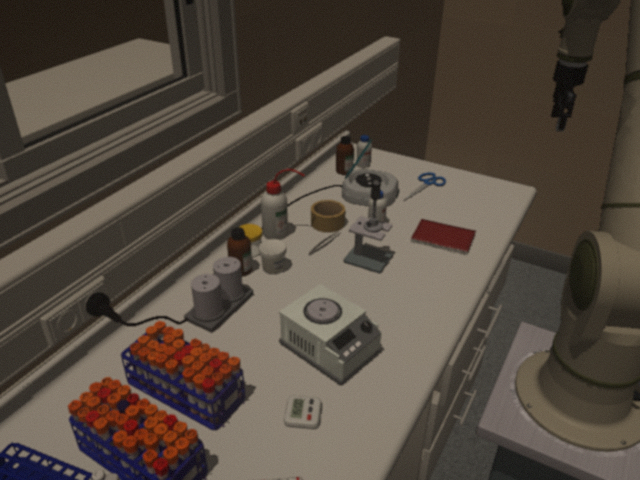

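View pics/top0.png

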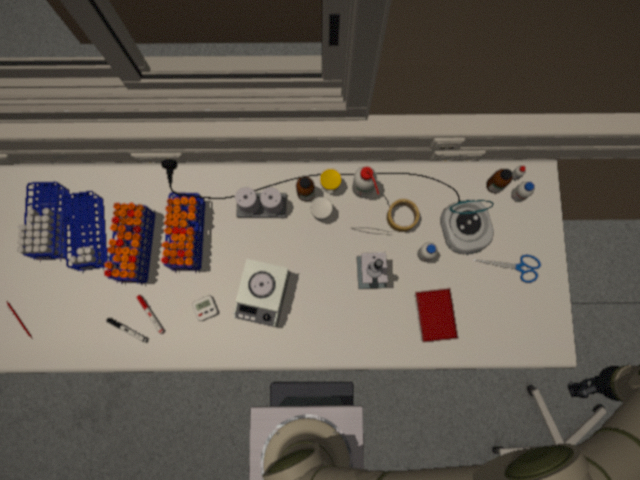

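The probe is on its stand at about scene (375,190) / top (376,265), with the heater at scene (323,310) / top (262,285). A white bottle with a blue cap is near the stand at top (428,250). I'll zoom in on these.

```bash
python3 - <<'E'
import cv2,numpy as np
a=cv2.imread("pics/scene0.png");b=cv2.imread("pics/top0.png")
g=lambda im:(255*(im/255.)**0.6).astype('uint8')
z=lambda im,x,y,w,h,k:cv2.resize(g(im[y:y+h,x:x+w]),None,fx=k,fy=k,interpolation=cv2.INTER_CUBIC)
cv2.imwrite("pics/z1.png",np.hstack([z(a,335,170,66,100,6),z(a,275,280,66,100,6)]))
cv2.imwrite("pics/z2.png",np.hstack([z(b,340,235,100,65,4)[:,:],z(b,225,250,100,65,4)]))
E
```

```text
(no output)
```

View pics/z1.png

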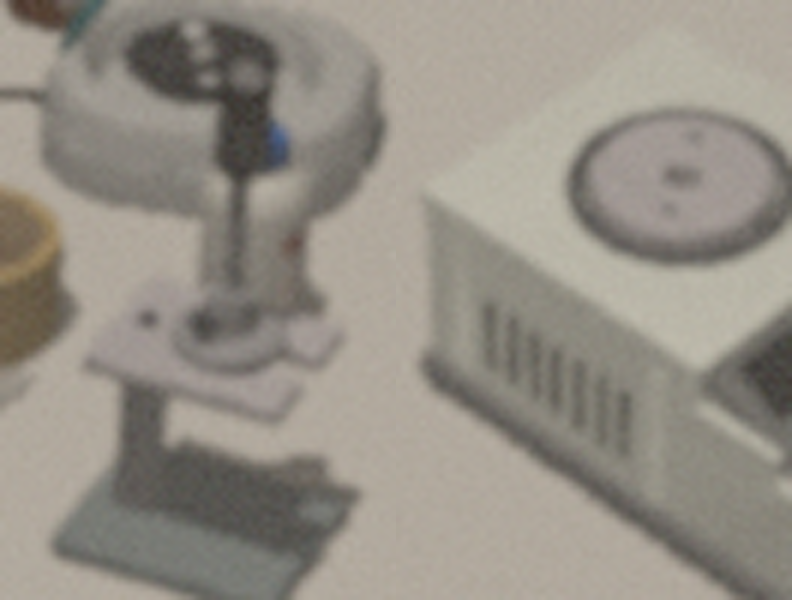

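View pics/z2.png

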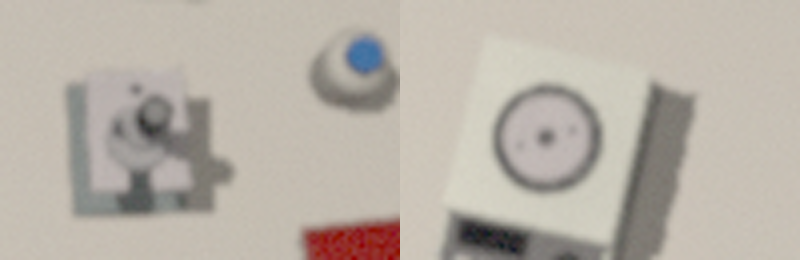

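Zoomed: the handle is scene ~(375.7,190.5) / top ~(378,264). The well is scene ~(322.7,309.3) / top ~(261.3,284.3). The stand's slot opens towards the robot. Next I'll refine these with masks and triangulate.

```bash
cat > h.py <<'E'
import cv2,numpy as np
def load(n,i=0): return dict(np.load(f"{n}{i}.npz"))
def ray(d,uv):
    E=d["extrinsics"];R=E[:3,:3];c=-R.T@E[:3,3]
    v=R.T@np.linalg.inv(d["camera_matrix"])@np.array([uv[0],uv[1],1.]);return c,v/np.linalg.norm(v)
def plane(d,uv,z):
    c,v=ray(d,uv);return c+v*(z-c[2])/v[2]
def tri(d1,u1,d2,u2):
    A=np.zeros((3,3));b=np.zeros(3);L=[]
    for d,u in((d1,u1),(d2,u2)):
        c,v=ray(d,u);P=np.eye(3)-np.outer(v,v);A+=P;b+=P@c;L.append((c,P))
    p=np.linalg.solve(A,b);return p,[float(np.linalg.norm(P@(p-c))) for c,P in L]
def proj(d,p):
    E=d["extrinsics"];q=d["camera_matrix"]@(E[:3,:3]@np.asarray(p)+E[:3,3]);return q[:2]/q[2]
E
python3 - <<'E'
from h import *
s,t=load("scene"),load("top")
def blobs(d,x,y,w,h,thr,k=4):
    g=cv2.cvtColor(d["pixels"],cv2.COLOR_RGB2GRAY)[y:y+h,x:x+w]
    g=cv2.GaussianBlur(cv2.resize(g,None,fx=k,fy=k,interpolation=cv2.INTER_CUBIC),(0,0),2)
    m=(g<thr).astype('uint8')
    cs,_=cv2.findContours(m,cv2.RETR_LIST,cv2.CHAIN_APPROX_NONE)
    for c in cs:
        if len(c)<20: continue
        e=cv2.fitEllipse(c);cx=(e[0][0]+.5)/k-.5+x;cy=(e[0][1]+.5)/k-.5+y
        print(thr,np.round([cx,cy],2),np.round(np.array(e[1])/k,1),round(e[2]),cv2.contourArea(c)/k/k)
print("bay");
for thr in(70,90,110): blobs(s,298,290,50,40,thr);print("top");blobs(t,240,265,44,40,thr)
print("handle")
for thr in(45,60,75): blobs(s,364,182,22,26,thr);print("top");blobs(t,365,250,26,24,thr)
print(tri(s,(375.7,190.5),t,(378.2,263.7)))
for u,d in(((322.7,309.3),s),((261.3,284.3),t)): print(plane(d,u,.096))
print(tri(s,(322.7,309.3),t,(261.3,284.3)))
E
```

```text
bay
70 [346.22 328.3 ] [2.4 4. ] 53 5.78125
70 [322.26 310.44] [23.6 35.3] 91 153.5625
top
70 [282.23 301.4 ] [ 2.4 15.1] 6 19.59375
70 [273.47 283.26] [0.8 2.8] 2 1.4375
90 [345.67 328.01] [3.2 5.8] 60 10.5
90 [321.99 308.91] [3.4 5.8] 95 15.03125
90 [322.3  310.58] [24.2 35.9] 92 285.0
90 [320.69 298.75] [0.  0.2] 0 0.84375
top
90 [240.55 304.07] [0.7 3.6] 96 1.40625
90 [281.97 301.04] [ 2.9 17.8] 7 27.5625
90 [261.05 283.88] [2.5 2.8] 58 5.28125
90 [261.32 284.26] [24.2 24.8] 63 85.84375
90 [261.49 272.2 ] [1.  7.6] 92 4.28125
110 [345.34 327.69] [3.9 7.1] 59 15.625
110 [300.1  327.65] [4.1 8.6] 112 20.0625
110 [320.3  317.19] [1.3 3. ] 99 2.78125
110 [313.31 312.79] [ 3.9 11.2] 131 33.1875
110 [330.52 306.75] [3.9 6.6] 121 8.25
110 [324.02 308.4 ] [13.5 24.7] 108 197.40625
110 [322.36 310.87] [26.7 39.6] 91 828.78125
top
110 [241.11 303.87] [1.1 6. ] 95 3.9375
110 [281.77 300.68] [ 3.3 20.3] 7 35.28125
110 [261.07 283.93] [3.8 4.1] 57 12.21875
110 [261.11 283.92] [21.4 21.9] 39 368.03125
110 [261.46 284.38] [26.3 27. ] 64 556.9375
handle
45 [373.35 190.04] [13.2 20.8] 136 149.15625
top
45 [377.08 266.52] [3.6 6.9] 124 15.875
60 [373.49 191.88] [17.2 25.5] 165 206.59375
top
60 [377.83 266.79] [ 5.  10.1] 128 34.8125
75 [384.27 206.3 ] [2.4 3.9] 48 5.4375
75 [365.24 203.  ] [3.1 4.1] 123 9.3125
75 [373.89 191.86] [17.3 27.6] 165 253.6875
top
75 [369.13 267.03] [1.6 2.4] 171 2.84375
75 [382.96 266.56] [13.1 17.3] 109 97.09375
(array([ 0.52727948, -0.19492423,  0.19645863]), [5.259510411519141e-06, 5.259510411310522e-06])
[0.48722308 0.12412155 0.096     ]
[0.48804877 0.1205686  0.096     ]
(array([0.48863644, 0.12100756, 0.09296858]), [0.0002391192697396316, 0.0002391192697396325])
```

```bash
python3 - <<'E'
from h import *
s,t=load("scene"),load("top")
def z(d,x,y,w,h,k):
    im=d["pixels"][y:y+h,x:x+w,::-1]; im=cv2.resize(im,None,fx=k,fy=k,interpolation=cv2.INTER_CUBIC)
    im=(255*(im/255.)**0.6).astype('uint8')
    for i in range(0,w,5): cv2.line(im,(int((i+.5)*k),0),(int((i+.5)*k),6 if i%10 else 14),(0,0,255),1)
    for i in range(0,h,5): cv2.line(im,(0,int((i+.5)*k)),(6 if i%10 else 14,int((i+.5)*k)),(0,0,255),1)
    return im
cv2.imwrite("pics/z3.png",z(s,355,175,45,60,10));cv2.imwrite("pics/z4.png",z(t,355,245,45,45,13))
E
```

```text
(no output)
```

View pics/z3.png

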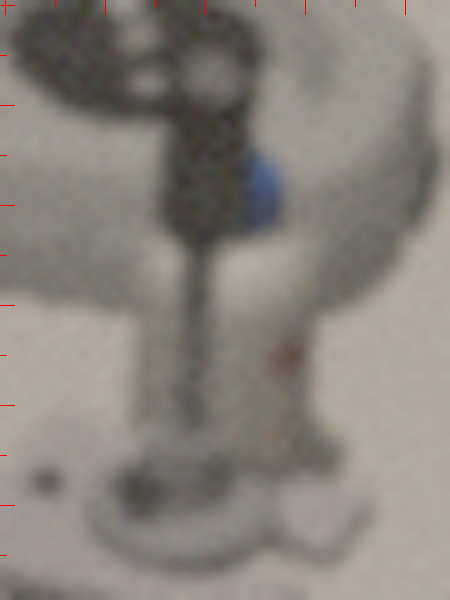

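View pics/z4.png

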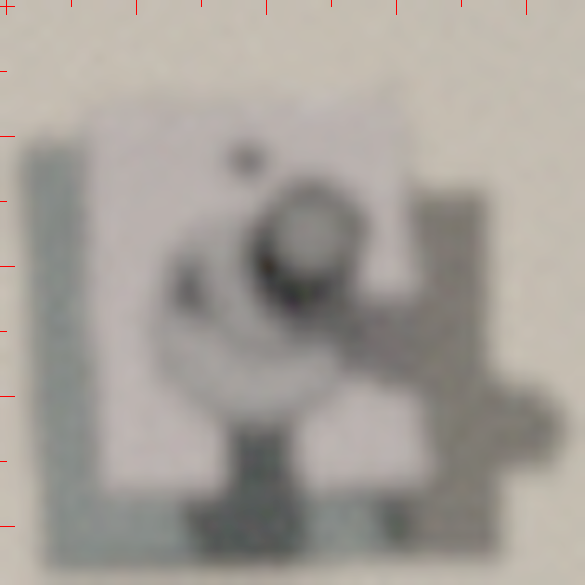

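```bash
python3 - <<'E'
from h import *
s,t=load("scene"),load("top")
for n,a,b in(("htop",(375.8,181.9),(378.6,262.3)),("hbot",(374.4,195.3),(377.4,264.9)),("collar",(373.1,223.7),(374.4,269.1)),("well",(322,308.9),(261.05,283.9))):
    p,r=tri(s,a,t,b);print(n,np.round(p*1000,1),np.round(r,4))
for x,y in((.523,-.195),(.525,-.195),(.527,-.193)):
  for z in(.22,.18):
    print(x,y,z,proj(s,(x,y,z)).round(1),proj(t,(x,y,z)).round(1))
E
```

```text
htop [ 527.6 -193.4  219.3] [0.0003 0.0003]
hbot [ 527.5 -193.6  184.1] [0.0015 0.0015]
collar [ 526.7 -193.8  106.9] [0.0004 0.0004]
well [489.8 121.6  94. ] [0.0004 0.0004]
0.523 -0.195 0.22 [378.1 181.9] [379.3 263.9]
0.523 -0.195 0.18 [376.9 197.2] [377.6 266.3]
0.525 -0.195 0.22 [377.3 181.7] [379.2 263.1]
0.525 -0.195 0.18 [376.2 197. ] [377.6 265.5]
0.527 -0.193 0.22 [376.1 181.8] [378.4 262.4]
0.527 -0.193 0.18 [375.  197.1] [376.8 264.8]
```

Measured: probe axis at (0.527, -0.1935), handle from 0.18 to 0.22, and well mouth at (0.4895, 0.1215, ~0.095). These fit the given sizes. Now the tool-axis shifts.

```bash
cat >> h.py <<'E'
def shift(bot,target):
    from scipy.spatial.transform import Rotation as R
    s=bot.state();q=s["ee_rot"];M=R.from_quat([q[1],q[2],q[3],q[0]]).as_matrix()
    print("pos",np.round(s["ee_pos"],4),"t",s["time"],"F",np.round(s["wrist_force"],2),"w",np.round(s["width"],3))
    print("x",M[:,0].round(4),"y",M[:,1].round(4),"z",M[:,2].round(4))
    print("shift mm",np.round(M.T@(np.array(target)-s["ee_pos"])*1000,1))
E
python3 -c "
from h import *;from plant import bot
shift(bot,(.527,-.1935,.275))"
```

```text
pos [ 0.2326 -0.6862  0.2305] t 0.1 F [-0.18  0.08 -0.5 ] w 0.996
x [-6.0e-04  1.3e-03 -1.0e+00] y [ 0.3211 -0.9471 -0.0014] z [-9.471e-01 -3.211e-01  1.000e-04]
shift mm [ -44.  -372.2 -437. ]
```

```bash
python3 -m inch '[[[-20,0,0,0],[-24,-10,-10,0],[0,-30,-35,0],[0,-37,-44,0],[0,-37,-44,0],[0,-37,-44,0],[0,-37,-44,0],[0,-37,-44,0],[0,-37,-44,0],[0,-35,-40,0]]]' 1
python3 -c "
from h import *;from plant import bot
shift(bot,(.527,-.1935,.275))"
```

```text
time: 1.35
ee_pos: [0.4689, -0.2906, 0.2763]
ee_rot: [0.116, 0.698, 0.115, -0.697]
wrist_force: [0.2, -1.1, 1.1]
width: 0.998
pos [ 0.4689 -0.2906  0.2763] t 1.35 F [ 0.18 -1.09  1.15] w 0.998
x [ 1.2e-03 -4.0e-04 -1.0e+00] y [ 3.222e-01 -9.467e-01  7.000e-04] z [-0.9467 -0.3222 -0.0011]
shift mm [  1.4 -73.2 -86.3]
```

```bash
python3 -m inch '[[[0,-20,-25,0],[0,-20,-20,0],[0,-5,-5,0],[0,0,0,0]]]'
python3 -c "
from h import *;from plant import bot
shift(bot,(.527,-.1935,.275))"
```

```text
time: 1.85
ee_pos: [0.5006, -0.2346, 0.2757]
ee_rot: [0.115, 0.698, 0.115, -0.698]
wrist_force: [-0.3, 0.4, 0.0]
width: 1.0
pos [ 0.5006 -0.2346  0.2757] t 1.85 F [-0.27  0.41  0.02] w 1.0
x [ 3.e-04 -4.e-04 -1.e+00] y [ 3.216e-01 -9.469e-01  5.000e-04] z [-9.469e-01 -3.216e-01 -1.000e-04]
shift mm [  0.7 -30.4 -38.2]
```

```bash
python3 -m inch '[[[0,-15,-19,0],[0,-15,-19,0],[0,0,0,0],[0,0,0,0]]]'
python3 - <<'E'
from h import *;from plant import bot
shift(bot,(.527,-.1935,.275))
for n in("scene","top"):
    d=bot.snapshot(n);np.savez(f"{n}1.npz",**d)
    x,y=(340,140) if n=="scene" else (330,215)
    im=d["pixels"][y:y+100,x:x+80,::-1];im=cv2.resize(im,None,fx=5,fy=5,interpolation=cv2.INTER_CUBIC)
    cv2.imwrite(f"pics/{n}1.png",(255*(im/255.)**0.6).astype('uint8'))
cv2.imwrite("pics/b1.png",np.hstack([cv2.imread("pics/scene1.png"),cv2.imread("pics/top1.png")]))
E
```

```text
time: 2.35
ee_pos: [0.5263, -0.1956, 0.2752]
ee_rot: [-0.115, -0.698, -0.114, 0.698]
wrist_force: [-0.2, -0.7, -0.5]
width: 0.999
pos [ 0.5263 -0.1956  0.2752] t 2.35 F [-0.18 -0.69 -0.5 ] w 0.999
x [-7.e-04 -7.e-04 -1.e+00] y [ 3.194e-01 -9.476e-01  4.000e-04] z [-9.476e-01 -3.194e-01  8.000e-04]
shift mm [ 0.2 -1.8 -1.4]
```

View pics/b1.png

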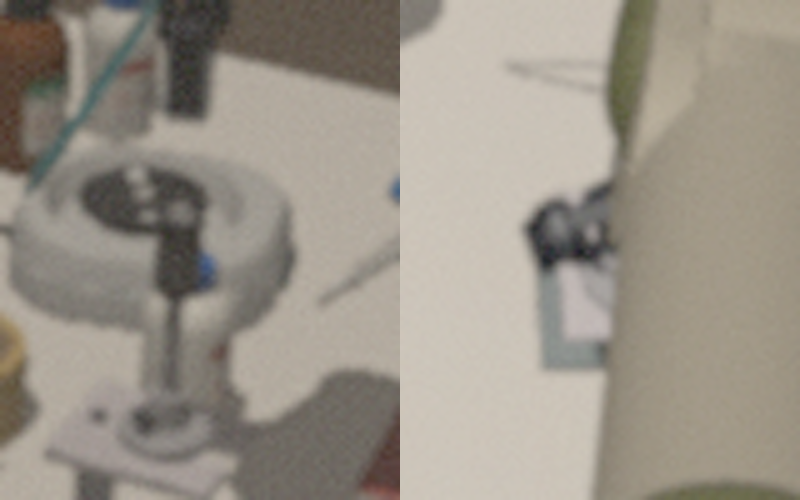

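The arm hides the top view. In the scene view the fingers (185,100) hang directly above the handle (180,215), so I'm descending.

```bash
python3 -m inch '[[[10,-2,-1,0],[20,0,0,0],[20,0,0,0],[20,0,0,0],[15,0,0,0],[9,0,0,0],[0,0,0,0],[0,0,0,0]]]'
python3 - <<'E'
from h import *;from plant import bot
shift(bot,(.527,-.1935,.180))
d=bot.snapshot("scene");np.savez("scene2.npz",**d)
im=d["pixels"][140:250,325:425,::-1];im=cv2.resize(im,None,fx=5,fy=5,interpolation=cv2.INTER_CUBIC)
cv2.imwrite("pics/s2.png",(255*(im/255.)**0.5).astype('uint8'))
E
```

```text
time: 3.45
ee_pos: [0.5278, -0.192, 0.1817]
ee_rot: [0.115, 0.698, 0.115, -0.697]
wrist_force: [-0.3, 0.4, 0.0]
width: 1.001
pos [ 0.5278 -0.192   0.1817] t 3.45 F [-0.3   0.42  0.05] w 1.001
x [ 7.e-04 -3.e-04 -1.e+00] y [ 3.209e-01 -9.471e-01  5.000e-04] z [-9.471e-01 -3.209e-01 -6.000e-04]
shift mm [1.7 1.2 1.3]
```

View pics/s2.png

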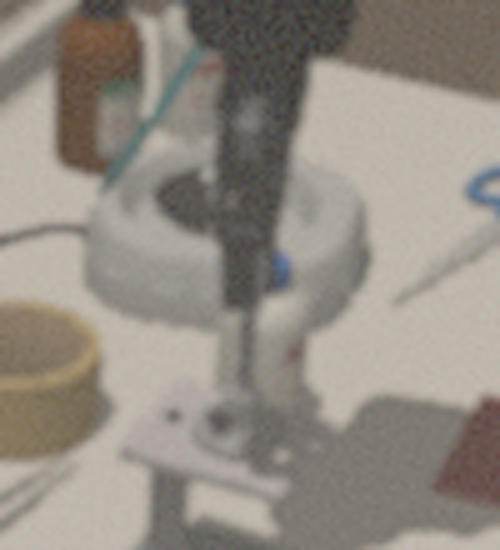

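The front finger lines up with the handle and stem (zoomed (240,300) to (245,380)). Closing.

```bash
python3 -m inch '[[[0,0,0,0],[0,0,0,0],[0,0,0,0],[0,0,0,0],[0,0,0,0],[0,0,0,0],[0,0,0,0],[0,0,0,0]]]' 0 40
python3 - <<'E'
from h import *;from plant import bot
shift(bot,(.527,-.1935,.180))
E
```

```text
time: 4.5
ee_pos: [0.5276, -0.1919, 0.1813]
ee_rot: [0.115, 0.698, 0.115, -0.698]
wrist_force: [0.6, -1.2, 1.2]
width: 0.248
pos [ 0.5276 -0.1919  0.1813] t 4.5 F [ 0.58 -1.15  1.16] w 0.248
x [ 1.e-04 -1.e-04 -1.e+00] y [ 3.210e-01 -9.471e-01  1.000e-04] z [-9.471e-01 -3.210e-01 -1.000e-04]
shift mm [1.3 1.4 1.1]
```

Gripped: 0.248 × 85 mm ≈ 21 mm. Lifting 60 mm.

```bash
python3 -m inch '[[[-5,0,0,0],[-10,0,0,0],[-15,0,0,0],[-15,0,0,0],[-15,0,0,0],[0,0,0,0],[0,0,0,0]]]'
python3 - <<'E'
from h import *;from plant import bot
shift(bot,(.4895,.1215,.241))
d=bot.snapshot("scene");np.savez("scene3.npz",**d)
im=d["pixels"][120:250,315:435,::-1];im=cv2.resize(im,None,fx=4,fy=4,interpolation=cv2.INTER_CUBIC)
cv2.imwrite("pics/s3.png",(255*(im/255.)**0.5).astype('uint8'))
E
```

```text
time: 5.38
ee_pos: [0.5272, -0.1918, 0.2411]
ee_rot: [-0.115, -0.698, -0.115, 0.698]
wrist_force: [-0.3, 0.2, -1.7]
width: 0.248
pos [ 0.5272 -0.1918  0.2411] t 5.375 F [-0.32  0.19 -1.71] w 0.248
x [-3.e-04  0.e+00 -1.e+00] y [ 3.210e-01 -9.471e-01 -1.000e-04] z [-9.471e-01 -3.210e-01  2.000e-04]
shift mm [ 1.000e-01 -3.088e+02 -6.480e+01]
```

View pics/s3.png

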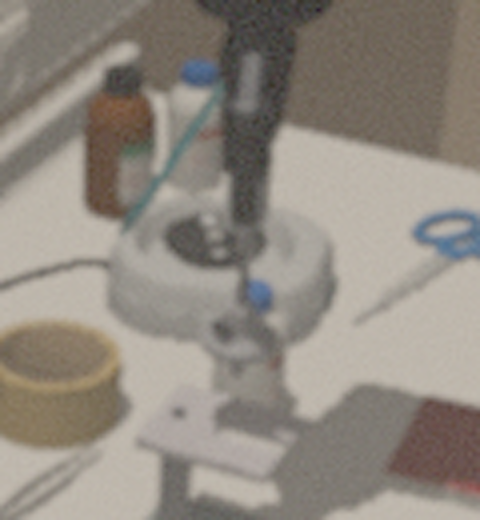

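The probe is lifted clear with the collar still hanging on the stem (zoomed ~(245,335)). The wrist reads about 1.7 N, which matches 160 g. Moving over the heater.

```bash
python3 -m inch '[[[0,-12,-3,0],[0,-30,-6,0],[0,-40,-8,0],[0,-45,-10,0],[0,-45,-10,0],[0,-45,-10,0],[0,-42,-8,0],[0,-30,-6,0],[0,-15,-3,0],[0,-4,-1,0]]]'
python3 -m inch '[[[0,0,0,0],[0,0,0,0],[0,0,0,0],[0,0,0,0]]]'
python3 - <<'E'
from h import *;from plant import bot
shift(bot,(.4895,.1215,.241))
v=[]
for n,(x,y,w,h) in(("scene",(260,200,120,130)),("top",(200,220,120,130))):
    d=bot.snapshot(n);np.savez(f"{n}4.npz",**d)
    im=d["pixels"][y:y+h,x:x+w,::-1];im=cv2.resize(im,None,fx=3.3,fy=3.3,interpolation=cv2.INTER_CUBIC)
    v.append((255*(im/255.)**0.5).astype('uint8'))
cv2.imwrite("pics/b4.png",np.hstack(v))
E
```

```text
time: 6.68
ee_pos: [0.4898, 0.1214, 0.241]
ee_rot: [-0.116, -0.697, -0.115, 0.698]
wrist_force: [0.4, -0.3, -2.2]
width: 0.242
time: 7.18
ee_pos: [0.4902, 0.1203, 0.2413]
ee_rot: [-0.115, -0.698, -0.115, 0.698]
wrist_force: [-0.2, 0.3, -2.1]
width: 0.251
pos [0.4902 0.1203 0.2413] t 7.175 F [-0.18  0.26 -2.15] w 0.251
x [-0.e+00 -1.e-04 -1.e+00] y [ 3.202e-01 -9.473e-01  1.000e-04] z [-9.473e-01 -3.202e-01  1.000e-04]
shift mm [ 0.3 -1.4  0.3]
```

View pics/b4.png

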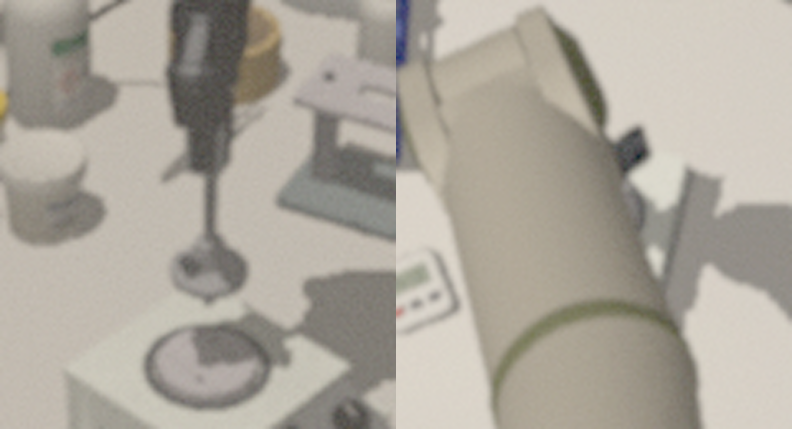

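Scene view: the stem is at zoomed x≈210, the tip stub shows at about (208,298) below the collar, and the well is roughly under it. The top view is blocked by the arm. I'll check the stem's image line against the vertical through the well.

```bash
python3 - <<'E'
from h import *
s0,s,t0=load("scene"),load("scene",4),load("top")
g=cv2.cvtColor(s["pixels"],cv2.COLOR_RGB2GRAY).astype(float)
for y in range(252,272,2):
    r=g[y-1:y+2,312:336].mean(0);w=np.clip(np.median(r)-8-r,0,None);print(y,round((w*np.arange(312,336)).sum()/w.sum(),2),end='; ')
print()
W=plane(s,(322.0,308.9),.096);Wt=plane(t0,(261.05,283.9),.096);print(W,Wt)
for z in(.096,.14,.16,.2,.22):
    print(z,proj(s,(*W[:2],z)).round(1),proj(s,(.4892,.12,z)).round(1))
E
```

```text
252 322.04; 254 322.78; 256 323.44; 258 323.4; 260 323.39; 262 323.34; 264 323.28; 266 323.26; 268 323.26; 270 323.45; 
[0.4889958  0.12377069 0.096     ] [0.48917182 0.12127802 0.096     ]
0.096 [322.  308.9] [322.8 307.8]
0.14 [322.3 291.6] [323.2 290.5]
0.16 [322.5 283.4] [323.3 282.3]
0.2 [322.8 266.7] [323.6 265.6]
0.22 [322.9 258. ] [323.8 256.9]
```

The stem sits about 1.1 mm to camera-right of the well's vertical. The two-view estimate calls for the same correction, (+0.5, +1.5) mm. The tip row also agrees (291.8 seen, 292 expected). I'll correct this and come down to just above the mouth.

```bash
cat > chk.py <<'E'
# exit 1 if vertical force exceeds threshold
import sys,numpy as np
from plant import bot
s=bot.state();f=s["wrist_force"];print("t%.2f z%.4f F"%(s["time"],s["ee_pos"][2]),np.round(f,1),"xy",np.round(s["ee_pos"][:2],4))
sys.exit(1 if f[2]>float(sys.argv[1]) or np.hypot(f[0],f[1])>6 else 0)
E
python3 -m inch '[[[5,-1.3,-1,0],[10,0,0,0],[10,0,0,0],[8,0,0,0],[4,0,0,0],[0,0,0,0],[0,0,0,0],[0,0,0,0]]]'
python3 - <<'E'
from h import *;from plant import bot
shift(bot,(.4907,.1218,.241))
d=bot.snapshot("scene");np.savez("scene5.npz",**d)
for i in range(3): bot.snapshot("scene");print(bot.state()["ee_pos"].round(4) if hasattr(bot.state()["ee_pos"],'round') else bot.state()["ee_pos"])
im=d["pixels"][230:340,270:380,::-1];im=cv2.resize(im,None,fx=5,fy=5,interpolation=cv2.INTER_CUBIC)
cv2.imwrite("pics/s5.png",(255*(im/255.)**0.5).astype('uint8'))
g=cv2.cvtColor(d["pixels"],cv2.COLOR_RGB2GRAY).astype(float)
for y in range(272,296,2):
    r=g[y-1:y+2,312:336].mean(0);w=np.clip(np.median(r)-8-r,0,None);print(y,round((w*np.arange(312,336)).sum()/w.sum(),2),end='; ')
E
```

```text
time: 8.28
ee_pos: [0.4909, 0.1223, 0.2045]
ee_rot: [0.115, 0.698, 0.115, -0.698]
wrist_force: [0.3, 0.2, -1.4]
width: 0.245
pos [0.4909 0.1223 0.2045] t 8.275 F [ 0.29  0.22 -1.39] w 0.245
x [ 5.e-04  1.e-04 -1.e+00] y [ 0.3209 -0.9471  0.    ] z [-9.471e-01 -3.209e-01 -5.000e-04]
shift mm [-36.5   0.4   0.3]
[0.4908 0.1223 0.2045]
[0.4907 0.1223 0.2044]
[0.4907 0.1223 0.2044]
272 322.28; 274 322.28; 276 322.28; 278 322.28; 280 322.28; 282 322.27; 284 322.16; 286 322.39; 288 322.85; 290 324.57; 292 326.58; 294 nan; <stdin>:9: RuntimeWarning: invalid value encountered in scalar divide
```

View pics/s5.png

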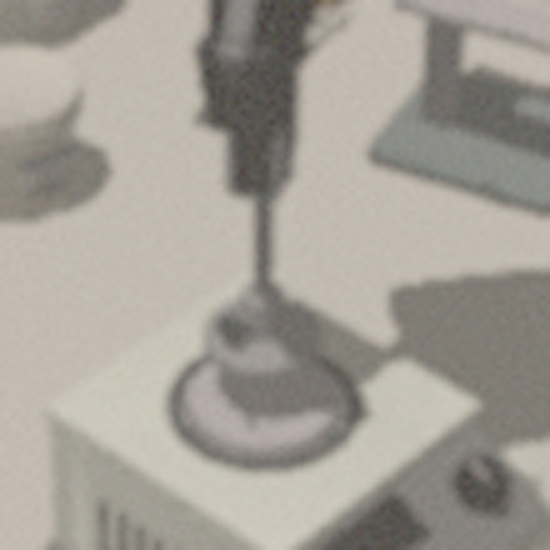

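The stem is now at column 322.28, against 322.6 for the well's axis (≈0.5 mm off), with the tip about 7 mm above the mouth. I'll descend in small steps with a force guard between calls.

```bash
python3 -m inch '[[[1.5,0,0,0],[1.5,0,0,0],[1.5,0,0,0],[1,0,0,0]]]' >/dev/null && python3 chk.py 1.5 && python3 -m inch '[[[1,0,0,0],[1,0,0,0]]]'>/dev/null && python3 chk.py 1.5 && python3 -m inch '[[[1,0,0,0],[1,0,0,0]]]'>/dev/null && python3 chk.py 1.5 && python3 -m inch '[[[1,0,0,0],[1,0,0,0]]]'>/dev/null && python3 chk.py 1.5 && python3 -m inch '[[[1,0,0,0],[1,0,0,0]]]'>/dev/null && python3 chk.py 1.5 && python3 -m inch '[[[1,0,0,0],[1,0,0,0]]]'>/dev/null && python3 chk.py 1.5 
```

```text
t8.97 z0.1986 F [-0.3 -0.6 -1.6] xy [0.4907 0.1223]
t9.22 z0.1967 F [ 0.9 -1.  -2.2] xy [0.4907 0.1223]
t9.47 z0.1947 F [-0.2  0.3 -2.6] xy [0.4907 0.1223]
t9.72 z0.1927 F [-0.8 -0.4 -1.5] xy [0.4907 0.1223]
t9.97 z0.1907 F [ 0.3  0.5 -1.4] xy [0.4907 0.1223]
t10.22 z0.1887 F [-0.2  0.2 -1.3] xy [0.4907 0.1223]
```

The tip is about 9 mm inside the well with no side load. Continuing in 1 mm steps.

```bash
python3 -m inch '[[[1,0,0,0],[1,0,0,0]]]' >/dev/null && python3 chk.py 1 && python3 -m inch '[[[1,0,0,0]]]'>/dev/null && python3 chk.py 1 && python3 -m inch '[[[1,0,0,0]]]'>/dev/null && python3 chk.py 1 && python3 -m inch '[[[1,0,0,0]]]'>/dev/null && python3 chk.py 1 && python3 -m inch '[[[1,0,0,0]]]'>/dev/null && python3 chk.py 1 && python3 -m inch '[[[1,0,0,0]]]'>/dev/null && python3 chk.py 1 && python3 -m inch '[[[1,0,0,0]]]'>/dev/null && python3 chk.py 1 && python3 -m inch '[[[1,0,0,0]]]'>/dev/null && python3 chk.py 1 && python3 -m inch '[[[1,0,0,0]]]'>/dev/null && python3 chk.py 1 && python3 -m inch '[[[1,0,0,0]]]'>/dev/null && python3 chk.py 1
```

```text
t10.47 z0.1867 F [-1.4 -0.1 -2.3] xy [0.4907 0.1223]
t10.60 z0.1857 F [ 0.4  0.1 -2. ] xy [0.4907 0.1223]
t10.72 z0.1847 F [-0.  -0.7 -1.5] xy [0.4907 0.1223]
t10.85 z0.1837 F [-1.5  0.1 -1.6] xy [0.4907 0.1223]
t10.97 z0.1827 F [ 0.1 -0.3 -1.7] xy [0.4907 0.1223]
t11.10 z0.1817 F [ 0.4  0.5 -1.3] xy [0.4907 0.1223]
t11.22 z0.1807 F [-0.3 -0.2 -1.6] xy [0.4907 0.1223]
t11.35 z0.1797 F [ 0.5 -0.  -1.6] xy [0.4907 0.1223]
t11.47 z0.1789 F [-1.5 -0.7  3.7] xy [0.4909 0.1224]
```

Contact at tip height ~0.078 with support of about 5 N. That is the collar landing on the insert, since it's too shallow to be the floor. It slides on friction from here. No well is shallower than 30 mm, so a few more 1 mm steps are safe while I watch the stiffness.

```bash
python3 -m inch '[[[0.5,0,0,0]]]' >/dev/null; python3 chk.py 5 && python3 -m inch '[[[0.5,0,0,0]]]'>/dev/null; python3 chk.py 5 && python3 -m inch '[[[0.5,0,0,0]]]'>/dev/null ; python3 chk.py 5 && python3 -m inch '[[[0.5,0,0,0]]]'>/dev/null; python3 chk.py 5 && python3 -m inch '[[[1,0,0,0]]]'>/dev/null; python3 chk.py 5 && python3 -m inch '[[[1,0,0,0]]]'>/dev/null; python3 chk.py 5
```

```text
t11.60 z0.1785 F [-0.1 -1.   2.6] xy [0.4908 0.1223]
t11.72 z0.1779 F [ 0.  -0.6  3.3] xy [0.4908 0.1223]
t11.85 z0.1774 F [-0.1 -1.6  3.8] xy [0.4908 0.1223]
t11.97 z0.1768 F [-0.  -1.2  4.1] xy [0.4908 0.1223]
t12.10 z0.1758 F [ 0.5 -0.6  3.7] xy [0.4907 0.1223]
t12.22 z0.1747 F [ 0.1 -0.7  2.9] xy [0.4908 0.1223]
```

Sliding force is steady at about 3.4 N, so roughly 5 N of friction. Another 4 mm coarse, then 0.25 mm steps.

```bash
python3 -m inch '[[[0.5,0,0,0],[0.5,0,0,0]]]' >/dev/null; python3 chk.py 5.3 && python3 -m inch '[[[0.5,0,0,0],[0.5,0,0,0]]]'>/dev/null && python3 chk.py 5.3 && python3 -m inch '[[[0.5,0,0,0],[0.5,0,0,0]]]' >/dev/null && python3 chk.py 5.3 && python3 -m inch '[[[0.5,0,0,0],[0.4,0,0,0]]]' >/dev/null && python3 chk.py 5.3
python3 - <<'E'
from h import *;from plant import bot
d=bot.snapshot("scene")
im=d["pixels"][230:340,270:380,::-1];im=cv2.resize(im,None,fx=5,fy=5,interpolation=cv2.INTER_CUBIC)
cv2.imwrite("pics/s6.png",(255*(im/255.)**0.5).astype('uint8'))
E
```

```text
t12.47 z0.1737 F [ 0.2 -0.1  3.4] xy [0.4908 0.1223]
t12.72 z0.1727 F [ 0.1 -2.   3.4] xy [0.4907 0.1223]
t12.97 z0.1717 F [-0.3 -0.   3.9] xy [0.4907 0.1222]
t13.22 z0.1708 F [-0.3 -0.7  3.7] xy [0.4907 0.1222]
```

View pics/s6.png

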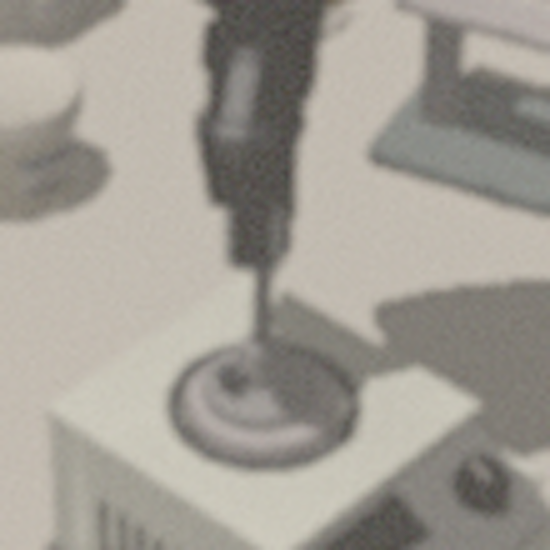

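The collar lies flat and centred on the insert at zoomed ~(262,395), and the stem is sliding into it. Fine steps now.

```bash
python3 -m inch '[[[0.25,0,0,0]]]' >/dev/null; python3 chk.py 5.5 && python3 -m inch '[[[0.25,0,0,0]]]' >/dev/null && python3 chk.py 5.5 && python3 -m inch '[[[0.25,0,0,0]]]' >/dev/null && python3 chk.py 5.5 && python3 -m inch '[[[0.25,0,0,0]]]' >/dev/null && python3 chk.py 5.5 && python3 -m inch '[[[0.25,0,0,0]]]' >/dev/null && python3 chk.py 5.5 && python3 -m inch '[[[0.25,0,0,0]]]' >/dev/null && python3 chk.py 5.5 && python3 -m inch '[[[0.25,0,0,0]]]' >/dev/null && python3 chk.py 5.5 && python3 -m inch '[[[0.25,0,0,0]]]' >/dev/null && python3 chk.py 5.5 && python3 -m inch '[[[0.25,0,0,0]]]' >/dev/null && python3 chk.py 5.5 && python3 -m inch '[[[0.25,0,0,0]]]' >/dev/null && python3 chk.py 5.5 && python3 -m inch '[[[0.25,0,0,0]]]' >/dev/null && python3 chk.py 5.5 && python3 -m inch '[[[0.25,0,0,0]]]' >/dev/null && python3 chk.py 5.5 && python3 -m inch '[[[0.25,0,0,0]]]' >/dev/null && python3 chk.py 5.5 && python3 -m inch '[[[0.25,0,0,0]]]' >/dev/null && python3 chk.py 5.5 && python3 -m inch '[[[0.25,0,0,0]]]' >/dev/null && python3 chk.py 5.5 && python3 -m inch '[[[0.25,0,0,0]]]' >/dev/null && python3 chk.py 5.5
```

```text
t13.40 z0.1706 F [ 0.6 -1.7  2.3] xy [0.4907 0.1223]
t13.53 z0.1703 F [-0.3 -0.8  3.3] xy [0.4907 0.1223]
t13.65 z0.1701 F [ 0.5 -1.9  2.5] xy [0.4907 0.1223]
t13.78 z0.1698 F [-1.  -1.6  2.3] xy [0.4907 0.1223]
t13.90 z0.1696 F [ 0.  -1.6  3.1] xy [0.4907 0.1223]
t14.03 z0.1693 F [ 0.4 -2.   2.8] xy [0.4907 0.1222]
t14.15 z0.1691 F [-0.4 -1.4  3.5] xy [0.4907 0.1222]
t14.28 z0.1688 F [ 1.5 -2.   3.3] xy [0.4907 0.1223]
t14.40 z0.1686 F [ 0.9 -1.8  3.6] xy [0.4907 0.1223]
t14.53 z0.1683 F [ 0.2 -1.7  3. ] xy [0.4907 0.1223]
t14.65 z0.1681 F [-0.4 -1.9  3.6] xy [0.4907 0.1223]
t14.78 z0.1678 F [ 0.9 -2.   3.5] xy [0.4907 0.1223]
t14.90 z0.1676 F [ 1.2 -1.7  2.1] xy [0.4907 0.1223]
t15.03 z0.1673 F [ 0.9 -2.1  2.9] xy [0.4907 0.1223]
t15.15 z0.1671 F [-0.4 -0.9  3.3] xy [0.4907 0.1223]
t15.28 z0.1668 F [ 0.3 -1.8  1.8] xy [0.4907 0.1223]
```

```bash
python3 chk.py 5.5 && python3 -m inch '[[[0.25,0,0,0]]]' >/dev/null && python3 chk.py 5.5 && python3 -m inch '[[[0.25,0,0,0]]]' >/dev/null && python3 chk.py 5.5 && python3 -m inch '[[[0.25,0,0,0]]]' >/dev/null && python3 chk.py 5.5 && python3 -m inch '[[[0.25,0,0,0]]]' >/dev/null && python3 chk.py 5.5 && python3 -m inch '[[[0.25,0,0,0]]]' >/dev/null && python3 chk.py 5.5 && python3 -m inch '[[[0.25,0,0,0]]]' >/dev/null && python3 chk.py 5.5 && python3 -m inch '[[[0.25,0,0,0]]]' >/dev/null && python3 chk.py 5.5 && python3 -m inch '[[[0.25,0,0,0]]]' >/dev/null && python3 chk.py 5.5 && python3 -m inch '[[[0.25,0,0,0]]]' >/dev/null && python3 chk.py 5.5 && python3 -m inch '[[[0.25,0,0,0]]]' >/dev/null && python3 chk.py 5.5 && python3 -m inch '[[[0.25,0,0,0]]]' >/dev/null && python3 chk.py 5.5 && python3 -m inch '[[[0.25,0,0,0]]]' >/dev/null && python3 chk.py 5.5 && python3 -m inch '[[[0.25,0,0,0]]]' >/dev/null && python3 chk.py 5.5 && python3 -m inch '[[[0.25,0,0,0]]]' >/dev/null && python3 chk.py 5.5 && python3 -m inch '[[[0.25,0,0,0]]]' >/dev/null && python3 chk.py 5.5 && python3 -m inch '[[[0.25,0,0,0]]]' >/dev/null && python3 chk.py 5.5
```

```text
t15.28 z0.1668 F [ 0.3 -1.8  1.8] xy [0.4907 0.1223]
t15.40 z0.1666 F [ 0.7 -2.5  3.5] xy [0.4907 0.1223]
t15.53 z0.1663 F [ 0.4 -2.7  3.3] xy [0.4907 0.1223]
t15.65 z0.1661 F [ 0.1 -1.3  2.5] xy [0.4907 0.1223]
t15.78 z0.1658 F [ 0.6 -2.3  4.3] xy [0.4907 0.1223]
t15.90 z0.1656 F [ 1.3 -1.5  2.7] xy [0.4907 0.1223]
t16.02 z0.1654 F [ 1.1 -2.6  2.8] xy [0.4907 0.1223]
t16.15 z0.1651 F [-0.6 -1.4  3.5] xy [0.4907 0.1223]
t16.27 z0.1648 F [ 0.9 -2.   3.4] xy [0.4907 0.1223]
t16.40 z0.1646 F [ 0.9 -2.6  3.8] xy [0.4907 0.1223]
t16.52 z0.1643 F [-0.2 -2.9  2.9] xy [0.4907 0.1223]
t16.65 z0.1641 F [ 0.8 -3.1  3.4] xy [0.4907 0.1223]
t16.77 z0.1638 F [ 1.5 -3.5  4.1] xy [0.4907 0.1223]
t16.90 z0.1636 F [ 0.5 -1.9  2.8] xy [0.4907 0.1223]
t17.02 z0.1633 F [-0.  -1.9  3.7] xy [0.4907 0.1223]
t17.15 z0.1631 F [-0.3 -1.8  3.6] xy [0.4907 0.1223]
t17.27 z0.1628 F [ 0.4 -0.9  4.5] xy [0.4907 0.1223]
```

Depth so far is about 34 mm. A steady −2 N in y says the stem leans lightly on something, so I'll ease 0.4 mm that way and continue.

```bash
python3 -m inch '[[[0.25,0.4,0,0]]]' >/dev/null && python3 chk.py 5.7 && python3 -m inch '[[[0.25,0,0,0]]]' >/dev/null && python3 chk.py 5.7 && python3 -m inch '[[[0.25,0,0,0]]]' >/dev/null && python3 chk.py 5.7 && python3 -m inch '[[[0.25,0,0,0]]]' >/dev/null && python3 chk.py 5.7 && python3 -m inch '[[[0.25,0,0,0]]]' >/dev/null && python3 chk.py 5.7 && python3 -m inch '[[[0.25,0,0,0]]]' >/dev/null && python3 chk.py 5.7 && python3 -m inch '[[[0.25,0,0,0]]]' >/dev/null && python3 chk.py 5.7 && python3 -m inch '[[[0.25,0,0,0]]]' >/dev/null && python3 chk.py 5.7 && python3 -m inch '[[[0.25,0,0,0]]]' >/dev/null && python3 chk.py 5.7 && python3 -m inch '[[[0.25,0,0,0]]]' >/dev/null && python3 chk.py 5.7 && python3 -m inch '[[[0.25,0,0,0]]]' >/dev/null && python3 chk.py 5.7 && python3 -m inch '[[[0.25,0,0,0]]]' >/dev/null && python3 chk.py 5.7 && python3 -m inch '[[[0.25,0,0,0]]]' >/dev/null && python3 chk.py 5.7 && python3 -m inch '[[[0.25,0,0,0]]]' >/dev/null && python3 chk.py 5.7 && python3 -m inch '[[[0.25,0,0,0]]]' >/dev/null && python3 chk.py 5.7 && python3 -m inch '[[[0.25,0,0,0]]]' >/dev/null && python3 chk.py 5.7
```

```text
t17.40 z0.1626 F [-0.1 -0.8  4. ] xy [0.4907 0.1222]
t17.52 z0.1623 F [0.4 0.2 3. ] xy [0.4907 0.1222]
t17.65 z0.1621 F [ 0.4 -0.   4.1] xy [0.4908 0.1221]
t17.77 z0.1618 F [-0.2  0.7  3.1] xy [0.4908 0.1221]
t17.90 z0.1616 F [-0.4  0.3  2.6] xy [0.4908 0.1221]
t18.02 z0.1613 F [-0.4 -0.2  3.3] xy [0.4908 0.1221]
t18.15 z0.1611 F [-0.1  0.8  4.1] xy [0.4908 0.122 ]
t18.27 z0.1608 F [-0.3  1.6  3.4] xy [0.4908 0.122 ]
t18.40 z0.1606 F [-0.   0.5  3.5] xy [0.4908 0.122 ]
t18.52 z0.1603 F [-1.   0.6  2.6] xy [0.4908 0.122 ]
t18.65 z0.1601 F [-0.1  0.7  2.4] xy [0.4908 0.122 ]
t18.77 z0.1598 F [-0.9  0.7  2.9] xy [0.4908 0.122 ]
t18.90 z0.1596 F [-0.9  1.1  3.1] xy [0.4908 0.122 ]
t19.02 z0.1593 F [-0.8  1.2  3.6] xy [0.4908 0.122 ]
t19.15 z0.1591 F [-0.9  3.3  4.5] xy [0.4908 0.122 ]
t19.27 z0.1589 F [-1.1  1.   6.2] xy [0.4908 0.122 ]
```

The guard stopped at 6.2 N after 4.5 N, so this may be the floor. I'll hold and check.

```bash
python3 -m inch '[[[0,0,0,0]]]' >/dev/null; python3 chk.py 9;  python3 -m inch '[[[0.05,0,0,0]]]' >/dev/null; python3 chk.py 7.5 && python3 -m inch '[[[0.1,0,0,0]]]' >/dev/null; python3 chk.py 9
```

```text
t19.40 z0.1590 F [-1.3  1.9  4.1] xy [0.4909 0.122 ]
t19.52 z0.1589 F [-1.8  1.3  5.3] xy [0.4909 0.122 ]
t19.65 z0.1589 F [-1.9  1.   6.5] xy [0.4909 0.122 ]
```

The height stays at 0.1589 while the command goes lower and the force rises, so the tip is on the floor (depth ≈38 mm). One small step more, then hold for over a second.

```bash
python3 -m inch '[[[0.1,0,0,0]]]' >/dev/null; python3 chk.py 8.5; python3 -m inch '[[[0,0,0,0],[0,0,0,0]]]' >/dev/null; python3 chk.py 8.5;  python3 -m inch '[[[0,0,0,0],[0,0,0,0]]]' >/dev/null; python3 chk.py 8.5
```

```text
t19.77 z0.1588 F [-1.3  1.6  7.4] xy [0.4909 0.122 ]
t20.02 z0.1589 F [-0.8  2.   7.3] xy [0.4909 0.122 ]
t20.27 z0.1589 F [-1.6  1.2  7.2] xy [0.4909 0.122 ]
```

Steady at 7.3 N: less the collar's ~5 N and plus the probe's weight, that is about 4 N on the tip. Holding.

```bash
python3 -m inch '[[[0,0,0,0],[0,0,0,0],[0,0,0,0],[0,0,0,0]]]' >/dev/null; python3 chk.py 8.5;  python3 -m inch '[[[0,0,0,0],[0,0,0,0],[0,0,0,0],[0,0,0,0]]]' >/dev/null; python3 chk.py 8.5;python3 -m inch '[[[0,0,0,0],[0,0,0,0]]]' >/dev/null; python3 chk.py 8.5
```

```text
t20.77 z0.1588 F [-0.5  1.4  7.5] xy [0.4909 0.122 ]
t21.27 z0.1588 F [-1.6  1.7  7. ] xy [0.4909 0.122 ]
t21.52 z0.1589 F [-1.5  1.6  7.2] xy [0.4909 0.122 ]
```

Held for about 1.9 s. Opening, then retreating straight up.

```bash
python3 -m inch '[[[0,0,0,0],[0,0,0,0],[0,0,0,0],[0,0,0,0],[0,0,0,0]]]' 0.8
python3 - <<'E'
from h import *;from plant import bot
d=bot.snapshot("scene")
im=d["pixels"][200:340,260:380,::-1];im=cv2.resize(im,None,fx=4,fy=4,interpolation=cv2.INTER_CUBIC)
cv2.imwrite("pics/s7.png",(255*(im/255.)**0.5).astype('uint8'))
E
```

```text
time: 22.15
ee_pos: [0.4908, 0.1219, 0.1586]
ee_rot: [-0.115, -0.698, -0.115, 0.698]
wrist_force: [-0.1, 0.0, 1.5]
width: 0.799
```

View pics/s7.png

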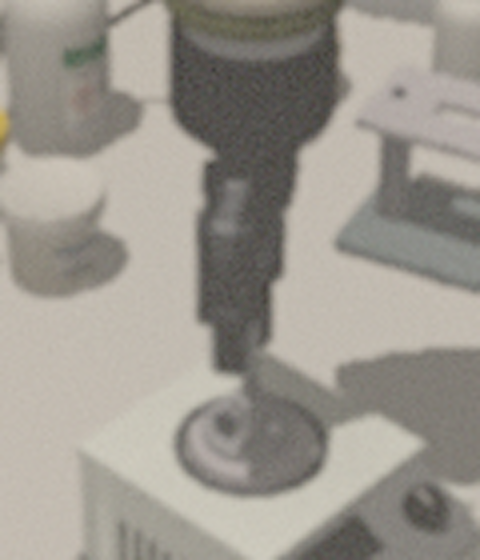

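The fingers are open and the probe still stands with its collar flat at zoomed ~(250,440). Retreating up, then sideways out of the views.

```bash
python3 -m inch '[[[-3,0,0,0],[-8,0,0,0],[-15,0,0,0],[-20,0,0,0],[-25,0,0,0],[-25,0,0,0],[-20,0,0,0],[0,0,0,0]]]'
python3 -m inch '[[[0,15,0,0],[0,30,0,0],[0,40,0,0],[0,40,0,0],[0,40,0,0],[0,40,0,0],[0,30,0,0],[0,15,0,0],[0,0,0,0],[0,0,0,0]]]'
python3 - <<'E'
from h import *;from plant import bot
v=[]
for n,(x,y,w,h) in(("scene",(260,220,120,130)),("top",(200,220,120,130))):
    d=bot.snapshot(n);np.savez(f"{n}8.npz",**d);cv2.imwrite(f"pics/{n}8.png",d["pixels"][:,:,::-1])
    im=d["pixels"][y:y+h,x:x+w,::-1];im=cv2.resize(im,None,fx=3.3,fy=3.3,interpolation=cv2.INTER_CUBIC)
    v.append((255*(im/255.)**0.5).astype('uint8'))
cv2.imwrite("pics/b8.png",np.hstack(v))
s=load("scene",8)
for z in(.1987,.1777,.1567,.096): print(z,proj(s,(.4895,.1222,z)).round(1),proj(load("top",8),(.4895,.1222,z)).round(1))
E
```

```text
time: 23.2
ee_pos: [0.4916, 0.1222, 0.2768]
ee_rot: [0.115, 0.699, 0.115, -0.696]
wrist_force: [-0.4, 0.0, -0.2]
width: 0.801
time: 24.45
ee_pos: [0.5707, -0.1136, 0.2743]
ee_rot: [-0.115, -0.697, -0.116, 0.698]
wrist_force: [0.1, 0.1, -0.2]
width: 0.801
0.1987 [322.9 266.7] [256.1 279.1]
0.1777 [322.8 275.6] [257.1 280.1]
0.1567 [322.6 284.3] [258.1 281.1]
0.096 [322.2 308.4] [260.7 283.8]
```

View pics/b8.png

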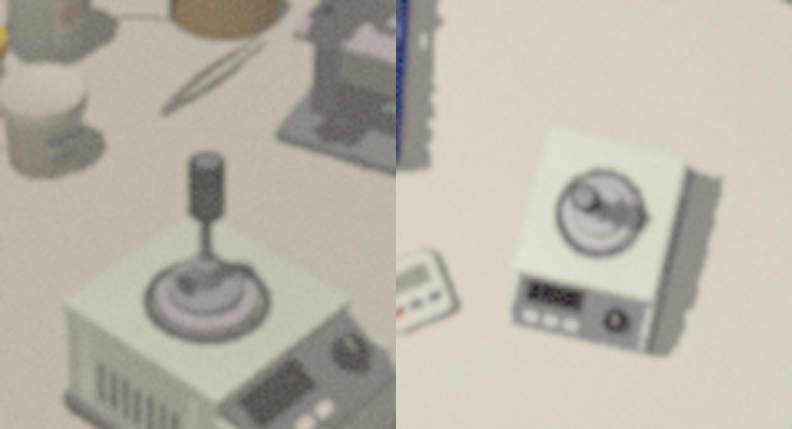

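View pics/top8.png

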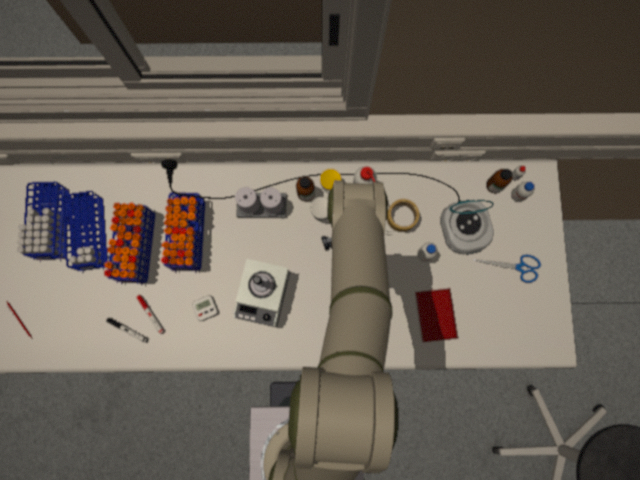

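The probe stands upright in the heater with the gripper clear. The handle top is at scene row ~268 (267 expected), the collar sits flat, and the bystanders in view are where they were. I'll run one numeric check that nothing moved, then hand in.

```bash
python3 - <<'E'
from h import *;from plant import bot
for n in("top","scene"):
    a,b=load(n),load(n,8)
    D=cv2.GaussianBlur(np.abs(a["pixels"].astype(np.float32)-b["pixels"]).max(2),(0,0),1.5)
    m=(D>25).astype('uint8');k,_,st,_=cv2.connectedComponentsWithStats(m)
    print(n,[s[:5].tolist() for s in st[1:] if s[4]>12])
s=bot.state();print(s["time"],s["wrist_force"],s["ee_pos"]);bot.job_done()
E
```

```text
top [[303, 179, 144, 197, 15586], [421, 251, 4, 5, 18], [252, 275, 25, 16, 241], [567, 365, 73, 63, 2250], [261, 379, 138, 101, 8419], [615, 424, 25, 15, 196], [370, 434, 270, 46, 6176]]
scene [[587, 0, 34, 24, 549], [625, 0, 10, 72, 387], [559, 30, 5, 7, 25], [326, 46, 43, 43, 756], [551, 52, 70, 79, 1694], [580, 56, 11, 5, 36], [327, 82, 41, 69, 1433], [616, 87, 14, 49, 282], [579, 104, 7, 9, 33], [580, 120, 4, 10, 27], [612, 145, 4, 12, 30], [333, 153, 4, 7, 24], [337, 173, 5, 3, 15], [370, 182, 11, 25, 209], [602, 203, 38, 6, 129], [585, 213, 55, 41, 530], [353, 216, 17, 18, 211], [606, 219, 34, 10, 201], [362, 225, 141, 45, 2861], [369, 229, 8, 4, 27], [566, 239, 34, 72, 890], [357, 257, 12, 6, 54], [590, 257, 50, 79, 2484], [312, 265, 24, 50, 601], [593, 329, 9, 8, 46], [549, 331, 7, 7, 33], [635, 381, 5, 12, 42]]
24.55 [ 0.18255603 -0.29283461 -0.61983032] [ 0.57086066 -0.11348034  0.27461939]
the job is handed in; nothing more can be done
```

The reference probe now stands in the heater's insert, tip on the bottom of the well and collar flat on the insert. I handed the job in at 24.6 s with the gripper open and well clear.

- **Placing:** I took the probe by the black handle, lifted it 60 mm and lowered it into the well. The collar landed on the insert and then slid up the stem at about 5 N.
- **Bottoming out:** The force rose at a well depth of about 38 mm. The height held at 0.1589 m while the command went lower, so I took this as the floor.
- **Pressing:** I held it for about 1.9 s with an estimated 4 N on the tip. The total push was under 9 N, below the 12 N limit.
- **Last checks:** The final pictures show the probe upright and centred, with the collar flat. Comparing pictures before and after, the changes are at the probe, its stand, and the robot and its shadow. One small patch by the blue-capped bottle (18 pixels) I put down to shadow but did not check separately.
- **Less certain:**
  - The handle top appeared about 1 pixel (2–3 mm) lower than expected, which is near the camera's accuracy and not a sign of lifting.
  - A side force of 1–3 N showed on the way down and during the press; I eased the stem 0.4 mm sideways once.
  - Floor contact rests on force and position readings, since the cameras cannot see into the well.

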